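Cap the sample can and lock its cam arms

ROBOT

A 6-joint arm with a two-finger parallel gripper is mounted at the origin on a cart in front of the work surface, level with it; the furniture and walls round the work are solid. World frame = base frame: x ahead of the robot, y to its left, z up, the work surface at z = 0. Lengths are in mm, angles in rad, forces in N, time in s.
With the tool pointing down it reaches from about 325 to 900 mm from the base axis. Payload 6.1 kg.
Tool frame: the origin (TCP) lies midway between the tips of the shut fingers; the grasp point (between the pads) lies 19 mm behind it; z points along the fingers, y is the line along which they close (so a half turn about z gives the same grasp; the last joint's range is limited). The gripper opens to 87 mm and grips with 3 to 60 N. Pads are 19 mm wide; open, the fingers measure 117 mm over their backs; the gripper's body (75 mm by 190 mm) begins 51 mm behind the grasp point.
Start: joints at [-1.46, 0.22, 1.526, -0, 1.395, -0.126], TCP at [146.614, -607.552, 222.538] pointing down, gripper open.
Joint ranges: [-2.98, 2.98], [-0.91, 2.08], [0.09, 2.57], [-1.24, 4.39], [0.2, 2.65], [-2.68, 2.68]. Speed limits (rad/s): [2.57, 2.57, 3.01, 3.14, 3.14, 3.14].

INTERFACE

Orientations are given as a unit quaternion [x, y, z, w].
In Python, from cell import * gives the robot as it stands. Calls block until the motion is done:
- movep(position, orientation): joint-space move of the TCP to a pose.
- line_to(position, ori=None, vel=150): straight line of the TCP; ori=None keeps the orientation; vel is the mean speed in mm/s.
- move_joints(angles): joint-space move.
- command_gripper(opening, effort=None): opening from 0.0 (shut) to 1.0 (fully open); effort is the grip in N (None keeps the last); returns when the fingers have stopped.
- pause(seconds).
- inverse_kinematics(position, orientation): joint angles nearest the present ones, or None.
- sense(): the state.
- capture(name): name is "side" or "top"; returns (picture, depth): 480x640x3 uint8, blue, green, red; 480x640 float32, mm along the optical axis (not along the pixel's ray), 0 where there is no reading.
- calibration(name): a dict with "camera_matrix" (3x3 intrinsics, pixels), "dist" ([k1, k2, p1, p2, k3] as OpenCV has them; the pictures are not rectified), "rvec" (rotation vector, rad) and "tvec" (3), from world to camera coordinates, as OpenCV has them. Camera axes: x right, y down, z forward; pixel columns grow to the right and rows downward; lengths in mm; the calibration is good to about 2 mm. A picture is of the moment at which its call begins. calibration takes no time and is no camera call.
A pose or a line that the arm cannot do raises PlanningError and nothing moves.
- job_done(): hands the job in; it is judged then, once.
Trained networks look in the newest picture that a camera, given by its name, has taken for a name from the list of things; names that differ only in an ending like _2 or _b are one class to them, and where a whole thing is asked for, a point or a joint stands for the part that bears it (a point fixed in the world has none). Each returns a list of dicts, best first, with "conf" (0 to 1); they miss things now and then, are a little off and sometimes report something else, mostly with a low value. They report only what shows in the picture. A call takes as long as a camera call.
- search_frame(camera, target): "xy" ([column, row] in pixels, amid what is visible of it).
- silhouettes(camera, target): "region" (480x640 bool, what is visible of it) and "xy" ([column, row] in pixels, amid what is visible of it).
- landmark_of(camera, target): "xy" ([column, row] in pixels: a listed point, or the origin of a listed thing).
The state is a dict: "time_s": time; "qpos": joint angles; "qvel": joint speeds; "effort": joint torques, N m; "eef_pos": TCP position; "tcp_rot": TCP orientation; "wrist_force": force on the tool from outside, world axes, zero at the start; "wrist_torque": the same for the moment, N m; "gripper_width": opening from 0.0 (shut) to 1.0 (fully open); "grip_force": force on a finger pad.
Only numpy, scipy, OpenCV 4.12 (cv2) and the standard library are available. Lean on these libraries where they do the work, as an engineer would, in place of code of your own. Each camera call takes 0.05 s, during which the arm holds its last target. There are 200 camera calls.

TASK

The sample can is to go into store: pull the temporary rubber bung out of its slanting neck and put it in the porcelain evaporating dish, then set the metal dust cap squarely on the neck and swing its two cam arms down together (not one fully down while the other is still out) until both lie flat along the cap and it is locked. Leave the jar, the two bottles, the crucible and the dish standing where they are, and let go of everything.

Things in the scene. Friction and masses are not known exactly. Their poses are not given: they have to be found in the camera images.
- can: steel sample can, fixed: a drum 150 mm across, 108 mm high (lid rising to 115). Origin: centre of its underside, z up. Its slanting neck leaves the lid towards the can's -x. A carrying bail (15 mm bar along the can's y, 112 mm wide, up to 178 mm high) stands across the lid at x = +20 mm, 98 mm behind the neck's end.
- neck: the can's neck. Origin: centre of its end face, at [-78, 0, 172] mm in the can's frame; z out along the neck, 35 degrees from vertical towards the can's -x; y level, the can's y. 30 mm across, bore 20; cam groove 7 to 20 mm below the end face; 50 mm clear above a hex of 42 mm, then the can. Room for the arms in +y and -y only: lid and bail lie in +x.
- bung: tapered grey rubber bung, 24 mm across the top, 18 mm across the foot, 26 mm long. Origin: centre of its small foot, z to its large top. At the start it sits loosely in the neck, on the neck's axis, about 18 mm of it standing out.
- dish: white porcelain evaporating dish, 78 mm across the rim, 27 mm high, flat floor 25 mm across at 5 mm height, sides flaring to about 70 mm inside at the rim. Origin: centre of its underside. Loose, 90 g.
- cap: round aluminium dust cap, body 41 mm across and 33 mm high (wire eye on top to 40), 0.23 kg, standing mouth down. Origin: centre of its mouth, z to its closed top. Bore 33 mm. Cam arms on its +y and -y sides, pivots 24 mm from the axis, 14 mm above the mouth; +x and -x sides free to grip, facets 41 mm apart. Half a turn makes no difference.
- cap_seat (a point): point on the cap's axis at its gasket, 24 mm above the mouth; it meets the neck's end face (origin of neck) when the cap is on. The gasket gives up to 2 mm (3 N at first, 8 N at the end); closing the arms draws the cap about 1.5 mm further down.
- cam_a (a joint): cam arm on the cap's +y side, steel bar 10 mm wide, 4 thick, 38 long from its pivot; rad, 0 = down flat along the cap (closed), 1.57 = straight out sideways, more = raised above that, limit 2.4. Stays where left: 0.06 Nm to turn, 0.1 Nm in the last 0.2 rad. Closed, the two arms' outer faces are 60 mm apart and they hang 24 mm below the mouth. Below about 0.8 its cam blocks the bore.
- cam_b (a joint): the same arm on the cap's -y side; rad, 0 = down flat along the cap (closed), 1.57 = straight out sideways, more = raised above that.
- cam_a_tip (a point): free end of cam arm a, 38 mm from its pivot
- cam_b_tip (a point): free end of cam arm b, 38 mm from its pivot
- grey_jar: bystander: grey glass jar, 47 mm across, 46 mm high; origin at the centre of its underside
- brown_bottle: bystander: brown bottle with black top, 43 mm across, 96 mm high; origin at the centre of its underside
- tall_bottle: bystander: large amber bottle, 99 mm across, 249 mm high, to the right behind the neck; origin at the centre of its underside
- crucible: bystander: white porcelain crucible, 39 mm across, 32 mm high; origin at the centre of its underside

How it is judged (in metres and radians):
On the way, in this order (a step that is already met when the one before it is completed fails the run):
1. the bung lies in the dish, let go (horizontal distance between bung and dish below 0.032 m and z of bung in the frame of dish between 0 and 0.03 m and contact force between the fingers and bung below 0.1 N), for 0.2 s.
2. the cap sits on the neck with both arms still out (distance between cap_seat and neck below 0.004 m and angle between the z axis of cap and the z axis of neck, either way round below 0.07 rad and value of joint each of cam_a, cam_b above 1.2 rad), for 0.2 s.
At the end, for the whole second after the job is handed in: The bung rests in the dish (its foot within 32 mm of the dish's middle and under 30 mm above the dish's underside); the cap is fully on the neck (gasket point within 4 mm of the end face, axes within 4 degrees) with both cam arms within 0.15 rad of flat; all at rest (distance between cap_seat and neck below 0.004 m and angle between the z axis of cap and the z axis of neck, either way round below 0.07 rad and horizontal distance between bung and dish below 0.032 m and z of bung in the frame of dish between 0 and 0.03 m and value of joint each of cam_a, cam_b below 0.15 rad and linear speed of each of cap, bung below 0.02 m/s); the robot touches nothing.
It fails at once if the jar, a bottle, the crucible or the dish is tipped or moved more than 30 mm (distance of any of grey_jar, brown_bottle, tall_bottle, crucible, dish from where it was at the start of the episode above 0.03 m or angle between any of grey_jar, brown_bottle, tall_bottle, crucible, dish's own z axis and vertical above 0.5 rad).
It fails at once if arm a is fully down while arm b is still out (value of joint cam_a below 0.3 rad and value of joint cam_b above 1 rad).
It fails at once if arm b is fully down while arm a is still out (value of joint cam_b below 0.3 rad and value of joint cam_a above 1 rad).
It also fails if it takes over 72 s, if anything falls off the work surface, if the arm or the gripper's body presses on something with over 40 N, if the wrist force passes 120 N, or if a joint passes its speed limit or range.

## Working session

There is one attempt and no reset: what is moved stays moved. The work goes in short steps, each a Python script; the robot and the scene stay as the last script left them, time stands still between calls to the robot, and variables do not carry over. Pictures are saved under pics/ and viewed, at most 10 in all, crops included, and the job is handed in when it is done.

```bash
ls; mkdir -p pics; python3 - <<'E'
from cell import *
import cv2, numpy as np
s=sense(); print(s['time_s'],s['eef_pos'],s['tcp_rot'],s['gripper_width'])
for c in ['side','top']:
    p,d=capture(c); cv2.imwrite(f'pics/{c}0.png',p); np.save(f'{c}_d.npy',d)
    k=calibration(c); R=cv2.Rodrigues(np.array(k['rvec'],float))[0]; print(c,np.array(k['camera_matrix']).round(1).tolist(),k['dist'],(-R.T@np.ravel(k['tvec'])).round(), R[2].round(2))
    for t in ['can','neck','bung','dish','cap','grey_jar','brown_bottle','tall_bottle','crucible','cap_seat','cam_a_tip','cam_b_tip']:
        print(t,[(np.round(x['xy']).tolist(),round(x['conf'],2)) for x in landmark_of(c,t)][:3])
E
```

```text
cell.py
pics
0.0 [ 146.55061184 -606.91851957  221.43699001] [ 9.92997661e-01  1.18129881e-01  2.41401995e-06 -9.88268505e-04] 1.0007520761608741
side [[521.9, 0.0, 324.3], [0.0, 521.9, 241.9], [0.0, 0.0, 1.0]] [-0.06534607  0.          0.          0.          0.        ] [ 522. -925.  623.] [ 0.03  0.86 -0.51]
can [([348.0, 308.0], 0.87)]
neck [([342.0, 248.0], 0.81), ([399.0, 270.0], 0.19)]
bung [([342.0, 251.0], 0.67)]
dish [([333.0, 235.0], 0.68)]
cap [([226.0, 340.0], 0.96), ([341.0, 249.0], 0.61), ([348.0, 307.0], 0.22)]
grey_jar [([277.0, 251.0], 0.91)]
brown_bottle [([400.0, 273.0], 0.94)]
tall_bottle [([433.0, 365.0], 0.6)]
crucible [([238.0, 294.0], 0.82)]
cap_seat [([221.0, 334.0], 0.56)]
cam_a_tip [([192.0, 323.0], 0.55)]
cam_b_tip [([252.0, 338.0], 0.65)]
top [[536.6, 0.0, 322.9], [0.0, 536.6, 243.3], [0.0, 0.0, 1.0]] [-0.16484618  0.          0.          0.          0.        ] [ 436.  -85. 1166.] [ 0.09  0.02 -1.  ]
can [([348.0, 220.0], 0.65)]
neck [([391.0, 220.0], 0.82)]
bung [([391.0, 218.0], 0.61)]
dish [([230.0, 226.0], 0.87)]
cap [([396.0, 324.0], 0.77)]
grey_jar [([258.0, 288.0], 0.55), ([389.0, 351.0], 0.45)]
brown_bottle [([294.0, 167.0], 0.76)]
tall_bottle [([422.0, 158.0], 0.96), ([392.0, 217.0], 0.65)]
crucible [([333.0, 316.0], 0.63)]
cap_seat [([403.0, 326.0], 0.77)]
cam_a_tip [([390.0, 351.0], 0.46)]
cam_b_tip [([409.0, 300.0], 0.6)]
```

View pics/side0.png

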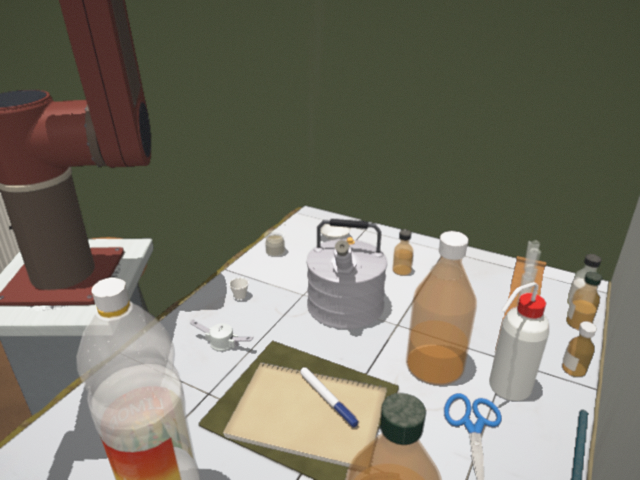

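View pics/top0.png

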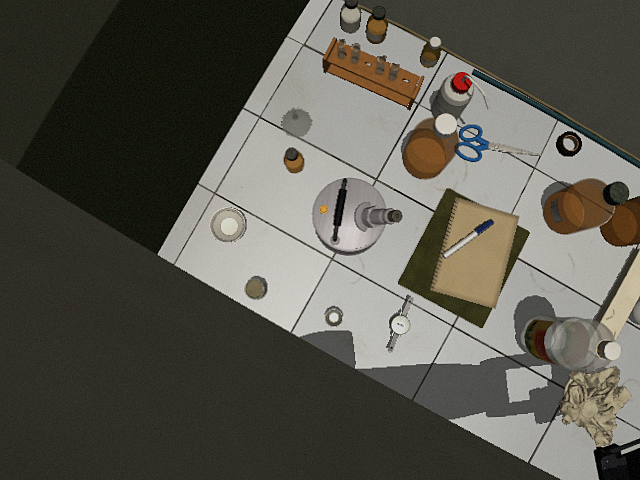

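Side: the can is at (346,285) and its neck end at (344,250), pointing toward the camera. The cap is at (221,337) with its arms out, and the dish is behind the bail at (335,232). Top: can (348,215), neck end (393,216), dish (229,224), cap (400,324), tall bottle (430,145). Next I'll measure from the depth images.

```bash
cat > hlp.py <<'E'
from cell import *
import cv2, numpy as np
from scipy.optimize import least_squares
from scipy.spatial.transform import Rotation as Ro
def cam(c):
    k=calibration(c); return np.array(k['camera_matrix']),np.array(k['dist']),cv2.Rodrigues(np.array(k['rvec'],float))[0],np.ravel(k['tvec'])
def cloud(c,d,m):
    K,D,R,t=cam(c); v,u=np.nonzero(m&(d>0))
    n=cv2.undistortPoints(np.c_[u,v].astype(float)[:,None],K,D)[:,0]; z=d[v,u]
    return (np.c_[n*z[:,None],z]-t)@R
def tri(a,b):  # pixels side, top
    P=[];X=[]
    for c,p in (('side',a),('top',b)):
        K,D,R,t=cam(c); P.append(np.c_[R,t]); X.append(cv2.undistortPoints(np.array([[p]],float),K,D)[0,0])
    h=cv2.triangulatePoints(P[0],P[1],X[0],X[1])[:,0]; return h[:3]/h[3]
def proj(c,p):
    K,D,R,t=cam(c); return cv2.projectPoints(np.atleast_2d(p).astype(float),cv2.Rodrigues(R)[0],t,K,D)[0][:,0]
def circ(p):
    r=least_squares(lambda q:np.hypot(p[:,0]-q[0],p[:,1]-q[1])-q[2],[*p[:,:2].mean(0),30],loss='soft_l1').x; return r
E
python3 - <<'E'
from hlp import *
np.set_printoptions(suppress=True,precision=1)
L={}
for c in ['side','top']:
    p,d=capture(c)
    print(c,'table z',np.percentile(cloud(c,d,np.ones_like(d,bool))[:,2],[20,50,60]))
    for t in ['can','neck','bung','dish','cap','cam_a','grey_jar','brown_bottle','tall_bottle','crucible']:
        S=silhouettes(c,t)
        for s in S[:2]:
            if s['conf']<.4: continue
            m=s['region']; q=cloud(c,d,m); 
            if not len(q): continue
            np.save(f'cl_{c}_{t}.npy',q) if s is S[0] else 0
            print(c,t,round(s['conf'],2),len(q),np.percentile(q,2,0),np.percentile(q,98,0),q.mean(0))
        L[c,t]=landmark_of(c,t)
for t in ['can','neck','bung','dish','cap','grey_jar','brown_bottle','tall_bottle','crucible']:
    a,b=L['side',t],L['top',t]
    if a and b:
        X=tri(a[0]['xy'],b[0]['xy']); print(t,X, a[0]['conf'],b[0]['conf'], proj('side',X)[0]-a[0]['xy'])
E
```

```text
side table z [ -0.6 117.2 186.3]
side can 0.91 6501 [ 525.2 -189.9    7.3] [659.3 -69.2 174.9] [ 591.5 -153.5   87.3]
side neck 0.91 497 [ 563.5 -200.8  112.7] [ 613.2 -138.3  169.5] [ 585.9 -175.   135.9]
side bung 0.76 175 [ 566.7 -209.5  170.2] [ 587.6 -192.1  191.4] [ 577.5 -200.8  183.4]
side dish 0.57 346 [554.2 -85.7   1.9] [620.2 176.8 149.4] [585.3 144.9  17.2]
side cap 0.55 899 [ 317.4 -243.4   -2. ] [ 417.9 -169.4   34.2] [ 366.9 -224.8   21.3]
side cam_a 0.45 92 [ 314.9 -211.7   19.7] [ 342.5 -195.5   34.5] [ 327.8 -204.1   26.8]
side cam_a 0.45 111 [ 390.8 -245.6    4.8] [ 422.9 -227.8   30.9] [ 404.3 -236.9   21.8]Traceback (most recent call last):
  File "<stdin>", line 15, in <module>
ValueError: it knows: brown_bottle, bung, cam_a_tip, cam_b_tip, can, cap, cap_seat, crucible, dish, grey_jar, neck, tall_bottle
```

```bash
python3 - <<'E'
from hlp import *
np.set_printoptions(suppress=True,precision=1)
L={}
for c in ['side','top']:
    p,d=capture(c); np.save(f'{c}_d.npy',d); cv2.imwrite(f'pics/{c}1.png',p)
    q=cloud(c,d,np.ones_like(d,bool)); print(c,'table',np.median(q[abs(q[:,2])<8][:,2]))
    for t in ['can','neck','bung','dish','cap','cam_a','cam_b','grey_jar','brown_bottle','tall_bottle','crucible']:
        S=silhouettes(c,t)
        for i,s in enumerate(S[:2]):
            if s['conf']<.4: continue
            q=cloud(c,d,s['region'])
            if not len(q): continue
            np.save(f'cl_{c}_{t}_{i}.npy',q)
            if c=='top' or i: print(c,t,round(s['conf'],2),len(q),np.percentile(q,2,0),np.percentile(q,98,0),q.mean(0))
        if 'cam' not in t: L[c,t]=landmark_of(c,t)
for t in ['can','neck','bung','dish','cap','grey_jar','brown_bottle','tall_bottle','crucible']:
    a,b=L['side',t],L['top',t]
    if a and b:
        X=tri(a[0]['xy'],b[0]['xy']); print(t,X, a[0]['conf'],b[0]['conf'], proj('side',X)[0]-a[0]['xy'])
E
```

```text
side table -0.7187792183706248
side cap 0.65 129 [ 306.8 -214.6   -2.6] [ 344.9 -150.7   34.4] [ 327.3 -197.8   21.6]
side cam_a 0.47 78 [ 315.7 -212.6   20.4] [ 342.2 -195.    33.4] [ 328.  -204.3   27.2]
side cam_b 0.47 78 [ 315.7 -212.6   20.4] [ 342.2 -195.    33.4] [ 328.  -204.3   27.2]
side crucible 0.47 541 [ 562.  -201.6  112.4] [ 613.6 -130.6  170.8] [ 585.6 -173.3  136.4]
top table -0.12708944354604002
top can 0.91 4591 [ 521.3 -179.8   35.8] [656.9 -45.3 178. ] [ 587.  -112.7  118.3]
top can 0.67 68 [ 313.4 -210.2   20.1] [ 345.8 -194.1   36.1] [ 329.4 -202.4   28. ]
top neck 0.96 741 [ 562.8 -185.7  112. ] [ 613.1 -124.   179.2] [ 583.2 -152.5  140.5]
top bung 0.72 162 [ 566.9 -207.4  173.8] [ 587.5 -181.5  193.3] [ 577.2 -194.4  183.1]
top dish 0.87 1055 [551.  113.7   0. ] [624.3 184.7  29.3] [588.1 151.3  14.1]
top cap 0.8 532 [ 323.5 -241.2   -0.4] [ 419.5 -198.6   37.4] [ 372.  -219.1   27.6]
top cap 0.56 721 [ 562.7 -182.1  112.4] [ 613.  -124.6  179.3] [ 583.2 -152.2  140.2]
top cam_a 0.61 74 [ 392.  -243.3   19.3] [ 423.7 -226.3   33.7] [ 407.7 -235.    25.6]
top
[... 536 characters left out ...]
 683.1 -323.7    8.5] [ 770.9 -236.   251.1] [ 715.9 -272.8  155.4]
top tall_bottle 0.41 4670 [ 521.1 -178.8    7.3] [659.1 -45.  177.9] [ 587.6 -111.8  116.3]
top crucible 0.73 270 [367.5 -94.7  -1.4] [402.1 -60.6  34.3] [384.4 -77.6  15.8]
can [ 597.4 -111.7   -3.2] 0.69 0.69 [-2.5  0.3]
neck [ 574.  -188.8  172.8] 0.77 0.59 [-3.3  0.4]
bung [ 578.8 -191.   172.4] 0.68 0.73 [-1.5  0.2]
dish [585.5 152.9   3.1] 0.58 0.72 [ 0.8 -0.1]
cap [ 365.2 -220.2    8.5] 0.63 0.64 [-1.4  0. ]
grey_jar [449.8  89.3  -3. ] 0.79 0.65 [ 1.4 -0.1]
brown_bottle [721.1   9.2  -5.9] 0.63 0.57 [ 1.1 -0.2]
tall_bottle [ 731.9 -284.9    2.7] 0.89 0.63 [-1.2  0.2]
crucible [382.9 -83.    1. ] 0.65 0.52 [ 0.6 -0. ]
```

```bash
cat > fit.py <<'E'
from hlp import *
np.set_printoptions(suppress=True,precision=2)
def neck(cx,cy,a,z0=0):
    C=Ro.from_euler('z',a); o=np.array([cx,cy,z0])+C.apply([-78,0,172]); R=(C*Ro.from_euler('y',-35,degrees=True)); return o,R
def fitneck(q,x0,rad=None):
    # q candidate points; free: neck origin offsets in neck x,y and yaw fixed by can
    pass
E
python3 - <<'E'
from fit import *
from cell import *
x0=[592,-111,np.arctan2(78,15)]
D={c:np.load(f'{c}_d.npy') for c in('side','top')}
Q={c:cloud(c,D[c],np.ones_like(D[c],bool)) for c in D}
o,R=neck(*x0); print(o,R.apply([0,0,1]))
def res(p,Qs,full=False):
    out=[]
    for q in Qs:
        zo=p[3] if len(p)>3 else 0
        r=np.hypot(q[:,0]-p[0],q[:,1]-p[1]); s=(q[:,2]>15)&(q[:,2]<95)&(abs(np.hypot(q[:,0]-592,q[:,1]+111)-75)<12)
        out.append((r[s]-75)/np.sqrt(s.sum()))
        o,R=neck(*p[:3],zo); n=R.inv().apply(q-o); o2,R2=neck(*x0); n2=R2.inv().apply(q-o2)
        s=(((n2[:,2]>-44)&(n2[:,2]<-22))|((n2[:,2]>-6)&(n2[:,2]<-1)))&(abs(np.hypot(n2[:,0],n2[:,1])-15)<8)
        out.append((np.hypot(n[s,0],n[s,1])-15)/np.sqrt(s.sum())*1.5)
        # bung side & top
        s=(n2[:,2]>3)&(n2[:,2]<26)&(np.hypot(n2[:,0],n2[:,1])<18)
        m=n[s]; rr=np.hypot(m[:,0],m[:,1]); rad=9+3*(m[:,2]+8)/26
        if full: print(' neck n',out[-1].size,'rms',np.sqrt((out[-1]**2).sum())/1.5,'drum rms',np.sqrt((out[-2]**2).sum()),'bung z pct',np.percentile(m[:,2],[50,80,90,98]),'side mean',np.c_[m[m[:,2]<15]].mean(0), 'n',len(m))
        # lid plane 115?
    return np.concatenate(out)
for name,Qs in (('side',[Q['side']]),('top',[Q['top']]),('both',[Q['side'],Q['top']])):
    r=least_squares(res,x0,args=(Qs,),loss='soft_l1',f_scale=.05,diff_step=1e-6).x
    print(name,r,neck(*r)[0]); res(r,Qs,True)
for c in Q:
    q=Q[c]; s=np.hypot(q[:,0]-592,q[:,1]+111)<68; h=q[s&(q[:,2]>100)&(q[:,2]<125)][:,2]; print(c,'lid z hist',np.histogram(h,np.arange(100,126,2))[0])
    s=(abs(q[:,0]-592)<90)&(abs(q[:,1]+111)<90)&(q[:,2]>165)&(np.hypot(q[:,0]-577,q[:,1]+190)>40); b=q[s]; print('bail',b.mean(0),'dir',np.linalg.svd(b[:,:2]-b[:,:2].mean(0),full_matrices=False)[2][0], np.percentile(b[:,2],95),len(b))
    # dish rim, cap top
    s=(np.hypot(q[:,0]-588,q[:,1]-151)<45)&(q[:,2]>23)&(q[:,2]<32); print('dish',circ(q[s]) if s.sum()>20 else s.sum(), s.sum())
    s=(np.hypot(q[:,0]-367,q[:,1]+220)<26)&(q[:,2]>30.5)&(q[:,2]<36); print('captop',circ(q[s]),q[s].mean(0),s.sum(), (q[s].max(0)+q[s].min(0))/2, np.ptp(q[s],axis=0))
    s=(np.hypot(q[:,0]-367,q[:,1]+220)<70)&(np.hypot(q[:,0]-367,q[:,1]+220)>26)&(q[:,2]>12); a=q[s]; m=a.mean(0); print('arms',m,np.linalg.svd(a[:,:2]-a[:,:2].mean(0),full_matrices=False)[2][0],len(a))
    d=np.linalg.svd(a[:,:2]-a[:,:2].mean(0),full_matrices=False)[2][0]; u=(a[:,:2]-[367,-220])@d
    for sg in(1,-1):
        k=u*sg>0; print('  arm extent',u[k].min(),u[k].max(),'z fit',np.polyfit(u[k]*sg,a[k,2],1))
E
```

```text
[ 577.27 -187.6   172.  ] [-0.11 -0.56  0.82]
side [ 593.69 -112.25    1.39] [ 579.72 -188.99  172.  ]
 neck n 112 rms 1.2215649387581013 drum rms 1.3399160418977236 bung z pct [17.74 19.2  19.66 20.47] side mean [-7.62 -1.22  9.13] n 183
top [ 594.4  -112.85    1.36] [ 578.2  -189.15  172.  ]
 neck n 149 rms 1.145271533559925 drum rms 0.4740483455984351 bung z pct [16.58 18.39 19.25 20.23] side mean [6.76 1.64 9.46] n 150
both [ 594.18 -112.49    1.37] [ 578.9  -188.98  172.  ]
 neck n 112 rms 1.2102000976298066 drum rms 1.4252221622779642 bung z pct [17.65 19.1  19.55 20.44] side mean [-7.48 -2.24  9.03] n 183
 neck n 149 rms 1.2048740045776178 drum rms 0.5345176597300862 bung z pct [16.78 18.59 19.38 20.38] side mean [6.83 2.18 9.41] n 150
side lid z hist [  0   0   0  27 361 610 390 151  41  40  48  47]
bail [597.4  -98.61 172.51] dir [ 0.98 -0.19] 177.40803841993045 389
dish [587.06 146.12  35.62] 41
captop [ 367.19 -219.5    12.14] [ 368.63 -221.59   31.79] 163 [ 367.96 -220.15   33.01] [37.84 37.56  5.02]
arms [ 369.45 -222.39   25.03] [ 0.92 -0.4 ] 227
  arm extent 24.259527173327275 64.20661314538293 z fit [0.34 9.71]
  arm extent -58.87694624693118 -25.41495038601315 z fit [0.41 9.83]
top lid z hist [  0   1  28 156 521 695 631 426 155  51  48  25]
bail [595.8  -92.8  174.84] dir [-0.98  0.19] 179.15709912835436 377
dish [585.87 148.62  37.25] 205
captop [ 369.24 -219.01   13.69] [ 369.24 -219.43   32.59] 185 [ 369.38 -218.36   33.2 ] [38.07 38.42  5.28]
arms [ 360.03 -172.86  788.48] [-0.42  0.91] 1215
  arm extent 16.358573817453728 63.70059564523123 z fit [ 17.74 -73.67]
  arm extent -48.32579832312413 -10.327875236759382 z fit [ 0.41 13.5 ]
```

```bash
cat > plan.py <<'E'
from fit import *
YAW=1.378; No=np.array([578.9,-189.1,172.0]); C=Ro.from_euler('z',YAW); NR=C*Ro.from_euler('y',-35,degrees=True)
CAP=np.array([369,-220.,0]); DISH=np.array([586.3,148.5,0]); AD=np.array([0.92,-0.40,0]); AD/=np.linalg.norm(AD)
def tool(z,y):
    z=z/np.linalg.norm(z); y=y-z*(y@z); y/=np.linalg.norm(y); return Ro.from_matrix(np.c_[np.cross(y,z),y,z]).as_quat()
nx,ny,nz=NR.as_matrix().T
def np_(p): return No+NR.apply(p)
DOWN=np.array([0,0,-1.])
E
python3 - <<'E'
from plan import *
print('nx',nx,'ny',ny,'nz',nz)
fd=np.cross([0,0,1],AD)
for name,pts,z,ys in [('bung',[(0,0,3),(0,0,100)],-nz,[nx,-nx,ny,-ny]),('cap place',[(0,0,-18),(0,0,80)],-nz,[nx,-nx]),('arms',[(0,0,-45),(0,0,60)],-nz,[ny,-ny])]:
    for y in ys: print(name,y.round(1),[inverse_kinematics(np_(p),tool(z,y)) for p in pts])
for y in (fd,-fd): print('cappick',[inverse_kinematics(CAP+[0,0,h],tool(DOWN,y)) for h in(6,120)])
for a in range(0,180,30):
    y=np.array([np.cos(np.radians(a)),np.sin(np.radians(a)),0]); print('dish',a,[inverse_kinematics(DISH+[0,0,h],tool(DOWN,y)) for h in(27,150)])
E
```

```text
nx [0.16 0.8  0.57] ny [-0.98  0.19  0.  ] nz [-0.11 -0.56  0.82]
bung [0.2 0.8 0.6] [array([-0.74,  0.4 ,  1.51,  0.51,  1.57, -2.2 ]), array([-0.81,  0.39,  1.38,  0.5 ,  1.74, -2.19])]
bung [-0.2 -0.8 -0.6] [array([-0.74,  0.4 ,  1.51,  0.51,  1.57,  0.94]), array([-0.81,  0.39,  1.38,  0.5 ,  1.74,  0.95])]
bung [-1.   0.2  0. ] [array([-0.74,  0.4 ,  1.51,  0.51,  1.57,  2.51]), array([-0.81,  0.39,  1.38,  0.5 ,  1.74,  2.52])]
bung [ 1.  -0.2 -0. ] [array([-0.74,  0.4 ,  1.51,  0.51,  1.57, -0.63]), array([-0.81,  0.39,  1.38,  0.5 ,  1.74, -0.62])]
cap place [0.2 0.8 0.6] [array([-0.72,  0.41,  1.54,  0.52,  1.54, -2.21]), array([-0.79,  0.39,  1.41,  0.5 ,  1.7 , -2.19])]
cap place [-0.2 -0.8 -0.6] [array([-0.72,  0.41,  1.54,  0.52,  1.54,  0.93]), array([-0.79,  0.39,  1.41,  0.5 ,  1.7 ,  0.95])]
arms [-1.   0.2  0. ] [array([-0.7 ,  0.42,  1.57,  0.53,  1.49,  2.5 ]), array([-0.78,  0.39,  1.44,  0.5 ,  1.67,  2.52])]
arms [ 1.  -0.2 -0. ] [array([-0.7 ,  0.42,  1.57,  0.53,  1.49, -0.64]), array([-0.78,  0.39,  1.44,  0.5 ,  1.67, -0.63])]
cappick [array([-0.72,  0.04, 
[... 158 characters left out ...]
16,  2.12, -0.  ,  1.18,  1.26])]
dish 0 [array([ 0.12,  0.38,  1.72, -0.  ,  1.04,  0.12]), array([ 0.12,  0.23,  1.65, -0.  ,  1.26,  0.12])]
dish 30 [array([ 0.12,  0.38,  1.72, -0.  ,  1.04, -0.41]), array([ 0.12,  0.23,  1.65, -0.  ,  1.26, -0.41])]
dish 60 [array([ 0.12,  0.38,  1.72, -0.  ,  1.04, -0.93]), array([ 0.12,  0.23,  1.65, -0.  ,  1.26, -0.93])]
dish 90 [array([ 0.12,  0.38,  1.72, -0.  ,  1.04, -1.45]), array([ 0.12,  0.23,  1.65, -0.  ,  1.26, -1.45])]
dish 120 [array([ 0.12,  0.38,  1.72, -0.  ,  1.04, -1.98]), array([ 0.12,  0.23,  1.65, -0.  ,  1.26, -1.98])]
dish 150 [array([ 0.12,  0.38,  1.72, -0.  ,  1.04, -2.5 ]), array([ 0.12,  0.23,  1.65, -0.  ,  1.26, -2.5 ])]
```

```bash
python3 - <<'E'
from plan import *
for c in('side','top'):
    d=np.load(f'{c}_d.npy'); q=cloud(c,d,np.ones_like(d,bool))
    s=(q[:,0]>80)&(q[:,0]<560)&(q[:,1]<-330)&(q[:,1]>-900)&(q[:,2]>30)&(q[:,2]<450); q=q[s]
    for x in range(80,560,40):
        print(c,x,[int(q[(q[:,0]>=x)&(q[:,0]<x+40)&(q[:,1]<=y)&(q[:,1]>y-40)][:,2].max(initial=0)) for y in range(-330,-800,-40)])
s=sense()
for p in [(146,-607,480),(100,-400,222),(100,-400,420),(300,-300,420)]: print(p,inverse_kinematics(np.array(p,float),s['tcp_rot']))
E
```

```text
side 80 [0, 0, 0, 0, 0, 0, 0, 0, 0, 0, 0, 0]
side 120 [0, 0, 0, 0, 0, 0, 0, 0, 0, 0, 0, 0]
side 160 [0, 0, 0, 0, 0, 0, 0, 0, 0, 0, 0, 0]
side 200 [0, 0, 0, 0, 0, 0, 0, 0, 0, 0, 0, 0]
side 240 [0, 0, 0, 0, 0, 0, 0, 0, 0, 0, 0, 0]
side 280 [0, 0, 0, 0, 315, 315, 254, 0, 0, 0, 0, 0]
side 320 [0, 0, 0, 0, 343, 342, 272, 0, 0, 0, 0, 0]
side 360 [0, 0, 0, 0, 306, 304, 0, 0, 0, 0, 0, 0]
side 400 [0, 0, 0, 0, 0, 0, 0, 0, 0, 0, 0, 0]
side 440 [0, 0, 0, 0, 0, 0, 0, 0, 0, 0, 0, 0]
side 480 [33, 0, 0, 0, 0, 0, 0, 0, 0, 0, 0, 0]
side 520 [33, 34, 0, 0, 0, 0, 152, 0, 0, 0, 0, 0]
top 80 [0, 0, 0, 0, 321, 340, 0, 0, 0, 0, 0, 0]
top 120 [0, 0, 0, 0, 339, 381, 343, 0, 0, 0, 0, 0]
top 160 [0, 0, 0, 0, 338, 385, 349, 0, 37, 30, 0, 0]
top 200 [0, 0, 0, 0, 0, 0, 30, 32, 38, 32, 0, 0]
top 240 [0, 0, 0, 0, 0, 0, 0, 0, 0, 0, 0, 0]
top 280 [0, 0, 0, 285, 339, 311, 0, 0, 0, 0, 0, 0]
top 320 [0, 0, 0, 292, 345, 345, 0, 0, 35, 36, 41, 0]
top 360 [0, 0, 0, 276, 304, 305, 0, 0, 36, 37, 50, 0]
top 400 [0, 0, 0, 0, 0, 0, 0, 0, 37, 37, 36, 0]
top 440 [0, 0, 0, 0, 0, 0, 0, 0, 0, 35, 36, 0]
top 480 [33, 0, 0, 0, 0, 0, 0, 0, 0, 0, 36, 0]
top 520 [37, 39, 0, 0, 0, 0, 154, 149, 150, 158, 77, 0]
(146, -607, 480) [-1.46  0.2   1.08  0.    1.86 -0.13]
(100, -400, 222) [-1.52 -0.32  2.04  0.    1.41 -0.18]
(100, -400, 420) [-1.52 -0.35  1.71  0.    1.78 -0.18]
(300, -300, 420) [-0.97 -0.32  1.69  0.    1.78  0.36]
```

```bash
cat >> plan.py <<'E'
def st(tag=''):
    s=sense(); print(tag,'t',round(s['time_s'],2),'pos',s['eef_pos'].round(1) if hasattr(s['eef_pos'],'round') else s['eef_pos'],'F',np.round(s['wrist_force'],1),'T',np.round(s['wrist_torque'],2),'w',round(s['gripper_width'],3),'g',np.round(s['grip_force'],1)); return s
def ncoord(): return NR.inv().apply(np.array(sense()['eef_pos'])-No)
def line(p,ori=None,vel=150):
    "line, with the standing error (sag) corrected"
    p=np.array(p,float); line_to(p,ori,vel); e=p-np.array(sense()['eef_pos']); 
    line_to(p+e,ori,60); return e
E
python3 - <<'E'
from plan import *
s=sense(); q0=s['tcp_rot']
line_to(np.array([146,-607,480.]),vel=400)
movep(np.array([330,-230,470.]),tool(DOWN,-nx))
Q=tool(-nz,-nx)
movep(np_([0,0,110]),Q); st('pre')
print(line(np_([0,0,40]),Q)); st(); print(ncoord(), Ro.from_quat(sense()['tcp_rot']).apply([0,0,1])+nz)
p,d=capture('side'); cv2.imwrite('pics/s2.png',cv2.resize(p[180:330,250:450],(800,600)))
E
```

```text
pre t 7.55 pos [ 566.9 -251.6  263.6] F [ 0.  -0.  -0.2] T [-0.28  0.09 -0.02] w 0.997 g 0.0
[-0.36  0.31 -1.44]
 t 8.42 pos [ 574.4 -212.1  204.2] F [-0.  -0.5  0.4] T [-0.3   0.09  0.03] w 0.999 g 0.0
[-0.77  0.03 39.78] [ 0. -0. -0.]
```

View pics/s2.png

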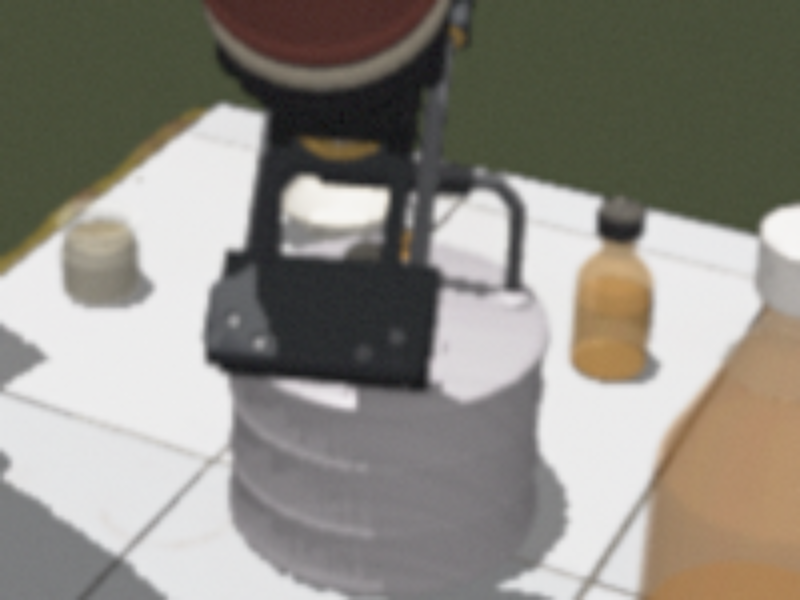

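The gripper (crop around (330,320)) hides the neck end and is lined up above it; nothing is touched. I'll go down and grip the bung.

```bash
python3 - <<'E'
from plan import *
Q=tool(-nz,-nx)
line_to(np_([0.5,0,10])+[0,0,1.2],Q,80); st()
line(np_([0,0,3.5]),Q,40); s=st(); print(ncoord())
f=lambda s:NR.inv().apply(np.array(s['wrist_force']))
F0=f(s)
command_gripper(0.24,8); s=st('closed'); print('dF neck',f(s)-F0,ncoord(), 'width mm',87*s['gripper_width'])
command_gripper(0.0,30); s=st('tight'); print('dF neck',f(s)-F0,ncoord(),'width mm',87*s['gripper_width'])
E
```

```text
t 8.97 pos [ 577.7 -193.6  181.1] F [0.  0.  0.4] T [-0.28  0.1  -0.03] w 0.997 g 0.0
 t 9.56 pos [ 578.7 -191.3  175.3] F [-0.4 -0.2 -0.5] T [-0.29  0.09 -0.06] w 1.0 g 0.0
[ 0.06 -0.22  3.99]
closed t 10.73 pos [ 578.6 -191.2  175.1] F [-0.5 -0.2  0.4] T [-0.33  0.09  0.01] w 0.255 g 8.0
dF neck [0.47 0.16 0.73] [ 0.06 -0.11  3.72] width mm 22.1718639417789
tight t 10.95 pos [ 578.6 -191.2  175. ] F [ 0.1  0.  -0.3] T [-0.35  0.08  0.03] w 0.238 g 30.0
dF neck [ 0.34 -0.42 -0.04] [ 0.03 -0.09  3.69] width mm 20.728473272718706
```

```bash
python3 - <<'E'
from plan import *
Q=tool(-nz,-nx)
line_to(np_([0,0,60]),Q,120); st('out')
line_to(np_([0,0,170]),Q,250)
D=tool(DOWN,np.array([.5,-.87,0]))
movep(np.array([480,0,330.]),D)
movep(DISH+[0,0,140],D); s=st('above')
line(DISH+[0,0,29],D,120); st('down')
command_gripper(0.36); pause(.3); st('rel')
line_to(DISH+[0,0,120],D,250)
movep(np.array([420,0,260.]),D)
for c in('side','top'):
    p,d=capture(c); cv2.imwrite(f'pics/{c}3.png',p); 
    print(c,[(x['xy'],x['conf']) for x in landmark_of(c,'bung')][:2],[(x['xy'],x['conf']) for x in landmark_of(c,'dish')][:2], proj(c,DISH))
    np.save(f'{c}_d3.npy',d)
p=cv2.imread('pics/top3.png')[180:270,180:300]; cv2.imwrite('pics/t3c.png',cv2.resize(p,(800,600),interpolation=cv2.INTER_CUBIC))
E
```

```text
out t 11.57 pos [ 572.2 -222.8  220.9] F [ 0.3  0.3 -0.8] T [-0.32  0.09  0.01] w 0.238 g 30.0
above t 14.36 pos [587.2 147.4 141. ] F [-0.4 -0.1  0.9] T [-0.02 -0.03 -0.01] w 0.237 g 30.0
down t 15.68 pos [585.7 148.5  28.6] F [ 0.2 -0.   0.1] T [-0.   -0.07 -0.  ] w 0.239 g 30.0
rel t 16.52 pos [585.4 148.4  27.9] F [ 0.2 -0.5 -0.1] T [ 0.   -0.01 -0.  ] w 0.355 g 0.0
side [([276.7, 251.1], 0.44), ([333.6, 235.7], 0.4)] [([334.2, 235.9], 0.53)] [[334.46 236.96]]
top [([411.5, 301.0], 0.49)] [([229.2, 227.0], 0.76), ([390.5, 217.2], 0.21)] [[229.49 226.12]]
```

View pics/t3c.png

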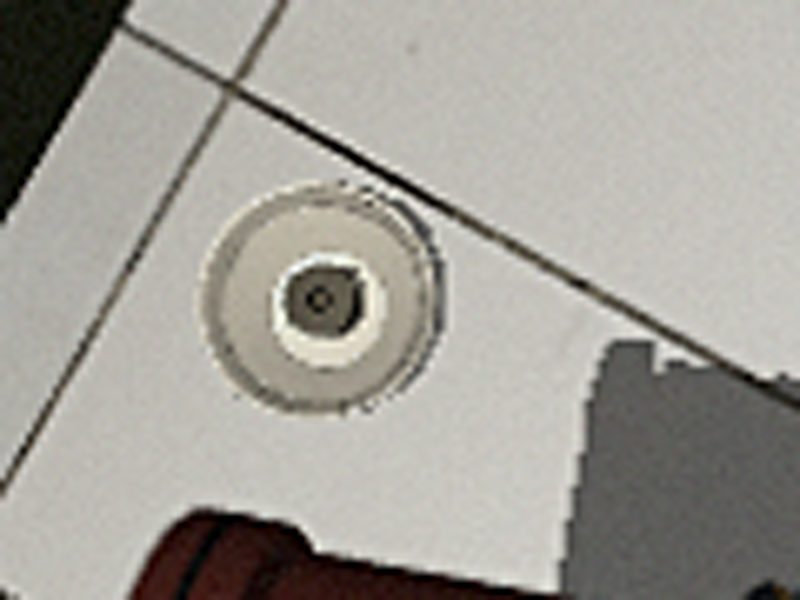

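The bung stands upright on the dish floor (crop (322,298)), well centred. Now the cap.

```bash
python3 - <<'E'
from plan import *
fd=np.cross([0,0,1],AD); Q=tool(DOWN,-fd)
command_gripper(1.0,30)
movep(CAP+[0,0,130],Q); st()
line_to(CAP+[0,0,50],Q,150)
line(CAP+[0,0,7],Q,60); s=st()
command_gripper(0.0,10); st('c10'); command_gripper(0.0,35); s=st('c'); print('w mm',87*s['gripper_width'])
line_to(CAP+[0,0,130],Q,150); pause(.2); st('lift')
movep(np.array([430,-270,330.]),tool(-nz,-nx)); st()
for c in('side','top'):
    p,d=capture(c); cv2.imwrite(f'pics/{c}4.png',p); np.save(f'{c}_d4.npy',d)
    print(c,[[(np.round(x['xy'],1).tolist(),round(x['conf'],2)) for x in landmark_of(c,t)][:2] for t in ('neck','cap','cap_seat','cam_a_tip')])
cv2.imwrite('pics/v4.png',np.hstack([cv2.resize(cv2.imread('pics/side4.png')[150:400,150:450],(400,333)),cv2.resize(cv2.imread('pics/top4.png')[150:400,250:550],(400,333))]))
E
```

```text
t 20.51 pos [ 369.7 -219.8  130.7] F [ 0.2  0.8 -0.5] T [0.07 0.01 0.03] w 0.998 g 0.0
 t 22.31 pos [ 369.1 -220.1    7.2] F [ 0.1 -0.2 -0.5] T [0.05 0.   0.  ] w 0.997 g 0.0
c10 t 23.14 pos [ 368.8 -219.8    6.9] F [ 1.   1.  -0.1] T [ 0.15 -0.05  0.01] w 0.471 g 10.0
c t 23.36 pos [ 368.9 -219.8    6.9] F [ 0.6  0.6 -0.8] T [ 0.2  -0.04  0.01] w 0.464 g 35.0
w mm 40.36940394368923
lift t 24.52 pos [ 368.4 -219.5  128.9] F [-0.6 -0.5 -1.8] T [-0.03  0.03  0.05] w 0.465 g 35.0
 t 25.39 pos [ 429.6 -269.6  328.4] F [ 0.9  0.2 -1.9] T [-0.52  0.15 -0.01] w 0.467 g 35.0
side [[([340.7, 249.5], 0.91)], [([239.2, 185.4], 0.93)], [([345.3, 308.8], 0.71), ([231.0, 178.3], 0.65)], [([342.3, 250.0], 0.16)]]
top [[([390.6, 216.4], 0.88), ([331.9, 314.7], 0.48)], [([450.7, 296.9], 0.48)], [], [([459.0, 333.1], 0.67)]]
```

View pics/v4.png

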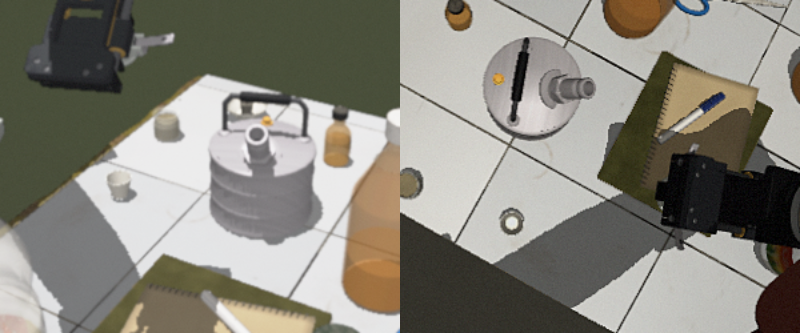

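```bash
python3 - <<'E'
from plan import *
s=sense(); TR=Ro.from_quat(s['tcp_rot']); tp=np.array(s['eef_pos'])
for c in('side','top'):
    d=np.load(f'{c}_d4.npy'); q=cloud(c,d,np.ones_like(d,bool)); n=NR.inv().apply(q-No); r=np.hypot(n[:,0],n[:,1])
    s_=(((n[:,2]>-44)&(n[:,2]<-22))|((n[:,2]>-6)&(n[:,2]<-1.5)))&(abs(r-15)<6); m=n[s_]
    f=least_squares(lambda p:np.hypot(m[:,0]-p[0]-p[2]*m[:,2],m[:,1]-p[1]-p[3]*m[:,2])-15,[0,0,0,0],loss='soft_l1',f_scale=.7); 
    g=least_squares(lambda p:np.hypot(m[:,0]-p[0],m[:,1]-p[1])-15,[0,0],loss='soft_l1',f_scale=.7)
    print(c,'neck side n',len(m),'fit',f.x,np.sqrt((f.fun**2).mean()),'noslope',g.x, 'covers ang',np.percentile(np.degrees(np.arctan2(m[:,1],m[:,0])),[5,50,95]))
    e=n[(r>9)&(r<16)&(abs(n[:,2])<6)]; print('  end ring z',np.median(e[:,2]),len(e),'centre (mid extents)',(np.percentile(e,3,0)+np.percentile(e,97,0))/2)
    # by silhouette of neck: centre of ring from landmark ray
    t=TR.inv().apply(q-tp); a=t[(abs(t[:,1])<9)&(abs(t[:,0])>27)&(abs(t[:,0])<75)&(t[:,2]>-50)&(t[:,2]<15)]
    for sg in(1,-1):
        k=a[a[:,0]*sg>0]
        if len(k): print('  arm',sg,len(k),'x',np.percentile(k[:,0],[3,50,97]),'y mean',k[:,1].mean(),'z~x',np.polyfit(k[:,0]*sg,k[:,2],1) if len(k)>5 else '')
X=tri([340.7,249.5],[390.6,216.4]); print('neck landmark',NR.inv().apply(X-No))
E
```

```text
side neck side n 138 fit [-1.7  -0.38 -0.01 -0.  ] 2.079524652994007 noslope [-1.3  -0.34] covers ang [-172.94  -72.28  173.19]
  end ring z -0.0317708647346191 139 centre (mid extents) [-1.83 -0.97 -1.41]
  arm 1 184 x [27.73 42.1  60.24] y mean 3.506432117959471 z~x [-0.44  1.79]
top neck side n 168 fit [ 0.46  0.36  0.02 -0.01] 1.8575039295543547 noslope [-0.12  0.55] covers ang [-148.01   13.21   97.92]
  end ring z -0.8741837667996226 129 centre (mid extents) [ 1.21  0.63 -1.45]
  arm 1 40 x [48.13 53.85 59.36] y mean -2.358565734449255 z~x [-0.35 -3.14]
  arm -1 88 x [-61.13 -50.99 -39.84] y mean -2.102821029350739 z~x [-0.48  2.53]
neck landmark [-0.19  1.69 -0.11]
```

```bash
cat >> plan.py <<'E'
def fneck(): return NR.inv().apply(np.array(sense()['wrist_force']))
E
python3 - <<'E'
from plan import *
Q=tool(-nz,-nx)
movep(np_([0,0,90]),Q)
e=line(np_([0,0,14]),Q,150); pause(.2); F0=fneck(); print('F0',F0,ncoord(),e)
b=NR.inv().apply(e)
for z in np.arange(9,-18,-3.):
    line_to(np_(np.array([0,0,z])+b),Q,40); F=fneck()-F0; print(z,ncoord(),F)
    if abs(F[2])>8 or np.hypot(F[0],F[1])>8: print('stop'); break
st()
E
```

```text
F0 [-0.37 -0.1  -0.95] [-0.06  0.22 12.84] [-0.2   0.9  -1.21]
9.0 [0.04 0.69 6.86] [-0.59 -0.43 -0.9 ]
6.0 [0.02 0.54 4.19] [-0.53 -0.36  0.43]
3.0 [0.02 0.42 1.27] [-1.08 -1.08 -0.84]
0.0 [-0.01  0.42 -1.72] [-1.07 -0.38 -1.03]
-3.0 [-0.01  0.42 -4.74] [-1.88 -0.35 -1.37]
-6.0 [-0.01  0.46 -7.75] [-0.84  0.1  -0.51]
-9.0 [  0.01   0.46 -10.75] [-1.15 -0.62 -0.72]
-12.0 [ -0.02   0.46 -13.74] [-1.64 -0.07 -0.02]
-15.0 [  0.04   0.43 -16.62] [-0.73 -0.72 -2.36]
 t 29.98 pos [ 580.3 -179.6  158.4] F [ 1.   0.8 -3.4] T [-0.51  0.08 -0.05] w 0.464 g 35.0
```

```bash
python3 - <<'E'
from plan import *
Q=tool(-nz,-nx); off=-15-ncoord()[2]; lat=np.array([0,-.4,0])
for z in np.arange(-15.7,-20.1,-.7):
    line_to(np_(np.array([.2,0.,z])),Q,30); pause(.1); F=np.mean([fneck() for _ in range(1)],0); print(z,ncoord(),F)
    if F[2]>4: break
pause(.3); st('seated')
for c in('side','top'):
    p,d=capture(c); cv2.imwrite(f'pics/{c}5.png',p); np.save(f'{c}_d5.npy',d)
E
```

```text
-15.7 [  0.22   0.05 -15.7 ] [-0.75  0.39 -2.63]
-16.4 [  0.17   0.02 -16.43] [-0.49 -0.82 -1.43]
-17.099999999999998 [  0.18  -0.1  -16.81] [-1.1   0.83  1.07]
-17.799999999999997 [  0.19  -0.1  -17.49] [-0.95  1.73  1.71]
-18.499999999999996 [  0.19  -0.09 -18.23] [-1.06  1.83  3.68]
-19.199999999999996 [  0.21  -0.12 -18.87] [-0.36  1.14  7.05]
seated t 32.38 pos [ 581.1 -178.3  156.6] F [-1.4 -4.5  5.5] T [-0.43  0.42  0.27] w 0.467 g 35.0
```

```bash
python3 - <<'E'
from plan import *
Q=tool(-nz,-nx); P=tool(-nz,-ny)
command_gripper(0.68); pause(.3); st('open')
line_to(np_([0,0,55]),Q,150); 
command_gripper(1.0)
movep(np_([0,0,70]),P); st('turned')
for c in('side','top'):
    p,d=capture(c); cv2.imwrite(f'pics/{c}6.png',p); np.save(f'{c}_d6.npy',d); q=cloud(c,d,np.ones_like(d,bool)); n=NR.inv().apply(q-No)
    a=n[(abs(n[:,0])<12)&(abs(n[:,1])>24)&(abs(n[:,1])<75)&(n[:,2]>-30)&(n[:,2]<30)]
    for sg in(1,-1):
        k=a[a[:,1]*sg>0]
        if len(k)>5: print(c,'arm',sg,len(k),'y',np.percentile(k[:,1],[3,97]),'x mean',k[:,0].mean(),'z~y',np.polyfit(k[:,1]*sg,k[:,2],1))
    print([[(np.round(x['xy'],1).tolist(),round(x['conf'],2)) for x in landmark_of(c,t)][:2] for t in ('cap_seat','cam_a_tip')],proj(c,No),proj(c,np_([0,60,5])),proj(c,np_([0,-60,5])))
cv2.imwrite('pics/v6.png',np.hstack([cv2.resize(cv2.imread('pics/side6.png')[180:330,270:420],(400,400)),cv2.resize(cv2.imread('pics/top6.png')[150:300,320:470],(400,400))]))
E
```

```text
open t 33.43 pos [ 581.  -178.2  156.4] F [-0.6 -0.8 -0.6] T [-0.32  0.09 -0.02] w 0.677 g 0.0
turned t 36.26 pos [ 571.2 -228.5  229.3] F [0.1 0.4 1.1] T [-0.36 -0.01 -0.03] w 0.997 g 0.0
side arm 1 156 y [24.7  59.55] x mean -3.93092756110653 z~y [  0.45 -15.23]
side arm -1 161 y [-60.36 -24.47] x mean -3.3233399384247715 z~y [  0.39 -14.52]
[[], [([305.6, 247.8], 0.41), ([334.4, 237.5], 0.21)]] [[341.99 249.42]] [[306.04 245.12]] [[378.24 251.33]]
top arm 1 132 y [25.07 60.88] x mean 0.1675619697405752 z~y [  0.52 -20.37]
top arm -1 114 y [-60.09 -24.86] x mean 0.032910310113628855 z~y [  0.36 -13.64]
[[([394.5, 217.0], 0.69)], []] [[390.72 215.74]] [[387.07 247.28]] [[397.69 184.56]]
```

View pics/v6.png

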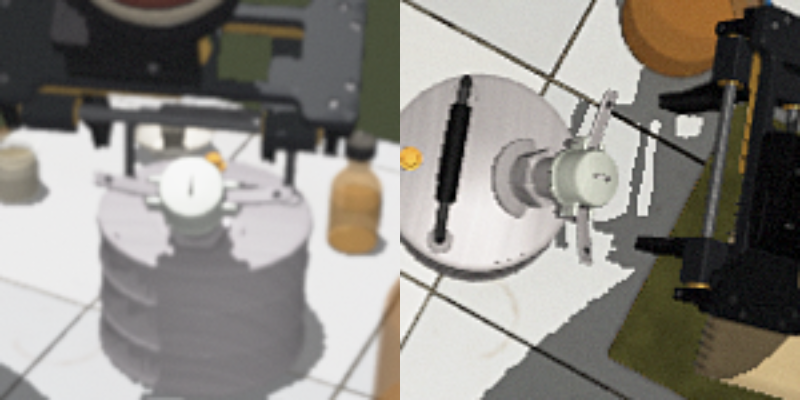

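The cap is seated on the neck with both arms out evenly (y = ±60 mm, about 1.98 rad), and the fingers are over the arms. I'll press them down together, then squeeze.

```bash
python3 - <<'E'
from plan import *
P=tool(-nz,-ny)
e=line(np_([0,0,22]),P,150); b=NR.inv().apply(e); F0=fneck(); print(ncoord(),e)
b[2]*=.7
for z in np.arange(14,-31,-4.):
    line_to(np_(np.array([0,0,z])+b),P,50); F=fneck()-F0; print(z,ncoord(),F)
    if abs(F).max()>28: print('stop');break
st()
E
```

```text
[-0.3  -0.7  23.46] [ 0.08 -0.26  0.  ]
14.0 [-0.19  0.22 13.48] [-1.27  0.04 -0.35]
10.0 [-0.16  0.04  9.71] [-1.02  1.21 -1.18]
6.0 [-0.14 -0.35  6.12] [-1.01 -0.2   0.03]
2.0 [-0.22 -0.26  2.49] [0.6  0.71 3.31]
-2.0 [-0.24 -0.37 -1.62] [-1.54 -1.55  4.18]
-6.0 [-0.24 -0.38 -5.72] [-0.74 -0.77  3.65]
-10.0 [-0.21 -0.29 -9.78] [-1.2  -0.57  3.36]
-14.0 [ -0.21  -0.25 -13.94] [-1.33 -0.04  3.07]
-18.0 [ -0.2    0.01 -18.02] [-0.81  0.56  3.4 ]
-22.0 [ -0.18   0.07 -22.05] [-1.27  1.29  3.66]
-26.0 [ -0.16   0.12 -26.18] [-0.25  0.74  2.28]
-30.0 [ -0.2    0.13 -30.36] [-0.85  1.32  2.09]
 t 40.33 pos [ 582.1 -172.1  147. ] F [-1.2 -1.7  2.5] T [-0.37 -0.01 -0.01] w 1.0 g 1.5
```

```bash
python3 - <<'E'
from plan import *
P=tool(-nz,-ny)
command_gripper(0.85,20); st('narrow'); F0=fneck()
for z in (-35,-40,-43.):
    line_to(np_([.2,0,z]),P,50); print(z,ncoord(),fneck()-F0)
command_gripper(0.0,25); s=st('c25'); print('mm',87*s['gripper_width'],ncoord())
command_gripper(0.0,60); pause(.4); s=st('c60'); print('mm',87*s['gripper_width'],ncoord())
E
```

```text
narrow t 40.91 pos [ 582.1 -172.2  147.1] F [ 0.9  1.1 -2.5] T [-0.4   0.04  0.03] w 0.852 g 2.7
-35 [  0.17  -0.28 -34.71] [0.15 0.8  3.73]
-40 [  0.22   0.01 -40.23] [0.29 0.35 4.29]
-43.0 [  0.19   0.13 -43.31] [0.23 0.81 3.08]
c25 t 42.09 pos [ 583.4 -163.9  136. ] F [ 2.6  3.9 -5.4] T [-0.43 -0.28 -0.18] w 0.681 g 25.0
mm 59.26482081014144 [  0.3    0.39 -44.12]
c60 t 42.71 pos [ 583.5 -163.9  136. ] F [ 3.   3.4 -7.7] T [-0.48 -0.34 -0.25] w 0.667 g 59.9
mm 58.03189318139292 [  0.28   0.32 -44.18]
```

```bash
python3 - <<'E'
from plan import *
P=tool(-nz,-ny)
command_gripper(0.95,10); pause(.2); st('open')
line_to(np_([0,0,60]),P,150); line_to(np_([0,0,150]),P,250)
movep(np.array([380,-330,420.]),tool(DOWN,-ny)); s=st('away')
for c in('side','top'):
    p,d=capture(c); cv2.imwrite(f'pics/{c}7.png',p); q=cloud(c,d,np.ones_like(d,bool)); n=NR.inv().apply(q-No)
    a=n[(abs(n[:,0])<8)&(abs(n[:,1])>22)&(abs(n[:,1])<70)&(n[:,2]>-50)&(n[:,2]<20)]
    for sg in(1,-1):
        k=a[a[:,1]*sg>0]; print(c,'arm',sg,len(k),np.percentile(k,[3,97],axis=0) if len(k) else '')
    k=n[(np.hypot(n[:,0],n[:,1])<19)&(n[:,2]>5)&(n[:,2]<14)]; A=np.c_[k[:,:2],np.ones(len(k))]; print('top face',len(k),np.linalg.lstsq(A,k[:,2],rcond=None)[0])
    print('bung',[(x['xy'],round(x['conf'],2)) for x in search_frame(c,'bung')][:2],[(x['xy'],round(x['conf'],2)) for x in landmark_of(c,'dish')][:1])
cv2.imwrite('pics/v7.png',np.hstack([cv2.resize(cv2.imread('pics/side7.png')[180:330,270:420],(400,400)),cv2.resize(cv2.imread('pics/top7.png')[100:340,200:440],(400,400))]))
E
```

```text
open t 43.63 pos [ 583.6 -164.7  136.8] F [ 0.  -0.   0.3] T [-0.36 -0.02 -0.02] w 0.953 g 0.0
away t 45.88 pos [ 380.5 -329.2  417.9] F [-1.1  0.5 -0.5] T [-0.01 -0.12  0.05] w 0.948 g 0.0
side arm 1 41 [[ -7.76  22.35 -48.28]
 [  4.86  29.77  -1.84]]
side arm -1 64 [[ -7.44 -30.62 -49.16]
 [  6.26 -22.12  -1.94]]
top face 334 [-0.01  0.01  8.04]
bung [([335.7, 227.6], 0.44)] [([334.2, 237.5], 0.7)]
top arm 1 78 [[ -6.31  22.92 -48.31]
 [  7.64  30.68  -0.77]]
top arm -1 49 [[ -6.39 -28.69 -44.39]
 [  7.77 -22.44  -1.09]]
top face 231 [-0.    0.02  8.23]
bung [([227.7, 225.8], 0.52), ([258.9, 286.3], 0.28)] [([229.7, 224.5], 0.59)]
```

View pics/v7.png

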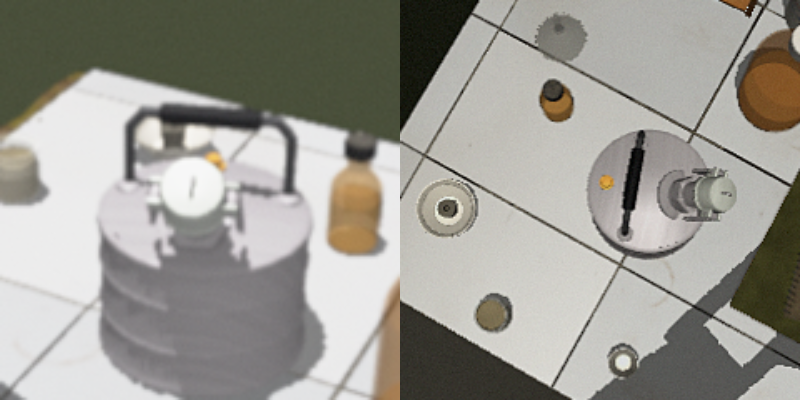

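Both arms lie flat (outer faces at ±30 mm, ends 48 mm below the neck's end face). The cap is square on the neck and drawn down. The bung is in the dish at (228,226), and nothing else has moved.

```bash
python3 -c "
from cell import *
print(job_done())"
```

```text
the job is handed in; nothing more can be done
None
```

The job is handed in, with no verdict shown: the bung is in the dish, the cap sits squarely on the neck with both cam arms flat and locked, and the gripper is clear, at about 46 s of the 72 s allowed.

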